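# Clamp a toy-car blank in the side-drilling jig with its cam lever

### The job

Load the drilling jig, pushing only with a fingertip: swing the cam lever open as far as its pin, push the wooden blank along the fence until its end is right up against the stop block, then swing the lever fully back to its other pin so that the cam clamps the blank flat against the fence. Do not pick the blank up or tip it; it stays flat on the jig's bed all the time. Leave the two loose wheels and the try square where they lie.

Things in the scene. Friction and masses are not known exactly. Their poses are not given: they have to be found in the camera images.
- jig: Plywood drilling jig screwed to the bench, bed 166 x 242 mm (x -60 to 106, y -172 to 70), 18 mm thick. Origin on the bench top under the cam's pivot; x points to the fence, y along the fence to the stop block, z up. The channel beside the fence is open at the -y end. Two 8 mm steel pins, tops 38 mm above the bench, at (-27, 27) and (-4, -38) mm, end the lever's swing
- stop_face (a point): Centre of the stop block's face, which the blank's end has to touch: at (54.8, 45, 35.5) mm in the jig's frame. The block spans x = 25 to 77 mm, is 22 mm thick and its top is 48 mm above the bench
- fence_face (a point): Point on the inner face of the fence, at (77.3, -5, 35.5) mm in the jig's frame. The fence is a wooden rail along the whole bed, 28 mm thick, top 56 mm above the bench, with two steel drill bushes through it
- cam_lever (a joint): Angle of the cam lever, rad, counter-clockwise from above: 0 = fully open at one pin, 1.571 = fully clamped at the other; starts at 1.42 to 1.57, nothing under the cam. In the jig's frame the arm points 155 degrees + this angle from x. It turns with 1 to 2 N at 90 mm from the pivot, more (up to about 15 N) over the last 0.2 rad with a blank, and stays where it is left
- push_point (a point): Middle of the dark wooden lever's arm, 90 mm from the pivot, 35 mm above the bench; x along the arm. Arm 18 mm wide, 25 to 45 mm above the bench, round end of radius 12.5 mm centred 101 mm from the pivot. Cam disc on the pivot: radius 24 mm, centred 9 mm off the pivot, 103 degrees counter-clockwise of the arm; clamped it blocks the channel, open it leaves 10 mm of play
- car_blank: Brown wooden block, 45 mm (own x) by 100 mm (own y) by 35 mm high, loose, lying on the jig's bed along the fence, between the open end and the cam. Origin at the centre of its underside; own y points to the stop. Home (against fence and stop) its origin is at (54.8, -5, 18) mm in the jig's frame
- wheel_2: Loose wooden toy wheel, 42 mm across, 14 mm high, lying on the bench left of the jig; must not be disturbed
- wheel_3: Another loose wooden toy wheel, 42 mm across, 14 mm high, lying on the bench left of the jig; must not be disturbed
- square: Try square with wooden stock and steel blade, 167 x 102 x 19 mm, lying loose on the bench near its front edge, between jig and robot; must not be disturbed
There are look-alikes about, which are no part of the job. What is shaped like the car_blank but purple is not meant.

How it is judged:
On the way, in this order (a step that is already met when the one before it is completed fails the run):
1. the lever has been swung open (joint below 0.2 rad) (value of joint cam_lever below 0.2 rad), for 0.2 s.
2. with the lever still open (below 0.5 rad), the blank's end is within 4 mm of the stop (value of joint cam_lever below 0.5 rad and y of car_blank in the frame of jig above -0.009 m), for 0.2 s.
At the end, for the whole second after the job is handed in: The lever is at its clamped pin (over 1.47 rad), the cam presses on the blank with more than 5 N, the blank's end is within 2.5 mm of the stop, its side within 2 mm of the fence and parallel to it within 0.03 rad, and it lies flat and still (value of joint cam_lever above 1.47 rad and contact force between cam_lever and car_blank above 5 N and y of car_blank in the frame of jig above -0.0075 m and x of car_blank in the frame of jig above 0.0528 m and angle between the y axis of car_blank and the y axis of jig, either way round below 0.03 rad and angle between car_blank's own z axis and vertical below 0.03 rad and linear speed of car_blank below 0.01 m/s); the robot touches nothing.
It fails at once if the blank is lifted off the bed by more than 6 mm (z of car_blank in the frame of jig above 0.024 m).
It fails at once if the blank is tipped by more than 0.15 rad (angle between car_blank's own z axis and vertical above 0.15 rad).
It fails at once if a loose wheel or the try square is moved by more than 15 mm (distance of any of wheel_2, wheel_3, square from where it was at the start of the episode above 0.015 m).
It also fails if it takes over 64 s, if anything falls off the work surface, if the arm or the gripper's body presses on something with over 40 N, if the wrist force passes 120 N, or if a joint passes its speed limit or range.

### The arm

A 7-joint arm with a two-finger parallel gripper is mounted at the origin on a cart in front of the work surface, level with it; the furniture and walls round the work are solid. World frame = base frame: x ahead of the robot, y to its left, z up, the work surface at z = 0. Lengths are in m, angles in rad, forces in N, time in s.
With the tool pointing down it reaches from about 0.4 to 0.85 m from the base axis. Payload 4.5 kg.
Tool frame: the origin (TCP) lies on the centre line of the jaws, within the pads' length; the fingertips stand ahead of it and the grasp point (between the pads) lies 3 mm ahead of it (r.finger_overhang is the z of the fingertips in the tool frame, in m); z points along the fingers, y is the direction in which the jaws open and shut (so a half turn about z gives the same grasp; the last joint's range is limited). The gripper opens to 88 mm and grips with 3 to 60 N. Pads are 18 mm wide; open, the fingers measure 123 mm over their backs; the gripper's body (75 mm by 187 mm) begins 45 mm behind the grasp point.
Start: joints at [-1.264, 0.689, -0.195, 1.565, 0.157, 0.902, -0.215], TCP at [0.168, 0.602, 0.23] pointing down, gripper open.
Joint ranges: [-3.01, 3.01], [-0.46, 2.08], [-1.47, 1.51], [0.13, 2.56], [-1, 4.14], [0.04, 2.09], [-2.66, 2.66]. Speed limits (rad/s): [2.57, 2.57, 3.14, 3.14, 3.14, 3.14, 3.14].

### API

Orientations are given as a unit quaternion [x, y, z, w].
In Python, from plant import get_state, snapshot, camera_model, workorder, boxes_of, mark_of, r gives the robot as it stands.
- The arm moves only by the tool jog_arm, never from a script. Its argument "rows" is a list of rows, each a list of 2 entries, a list of its own where there are three numbers: the shift along the tool's x, y, z normalised to -1 to 1, where 1 is 75 cm, then the turn about the tool's z normalised to -1 to 1, where 1 is 2 rad. A call has 1 to 20 rows; each row is the pose to reach, as a shift and turn from the pose commanded when the call began, along the tool's axes at that moment; what a row does not reach only later rows make up. A row lasts 1/12 s, in which the tool goes at most 41.7 mm and 7.16 degrees, less where a joint would pass 70% of its speed; a pose out of reach is approached as far as the arm can. A call with a number of a shift or a turn outside -1 to 1 is refused whole. A call with a gripper value outside its range is refused whole. "gripper" is the finger opening in mm, from 0 to 88.1, set as the call begins (left out, the last holds). The fingers move at their own pace and stop on an object; "newtons" is the grip in N (left out, the last holds). Time passes only in rows, so rows that repeat a pose let the fingers close. It gives the time, the measured TCP pose, the force and the opening at its end, in the units of the state.
- get_state(): the state, without advancing time (a new reading comes with each control period).
- snapshot(name): name is "scene" or "top"; returns the picture (400x640x3 uint8, red, green, blue); there is no depth.
- camera_model(name): a dict with "mtx" (3x3 intrinsics, pixels), "k1" (the pictures are not rectified: a ray, as slopes to the right and down, at radius r is drawn at 1 + k1 r^2 times it, then the intrinsics apply), "extrinsics" (4x4, takes a point from camera to world coordinates). Camera axes: x right, y up, looking along -z (the intrinsics and any distortion apply to the point x, -y, -z); pixel columns grow to the right and rows downward; lengths in m; the calibration is good to about 2 mm. A picture is of the moment at which its call begins. camera_model takes no time and is no camera call.
- workorder.finish_job(): hands the job in, once; it reports no verdict.
Trained networks look in the newest picture that a camera, given by its name, has taken for a name from the list of things; names that differ only in an ending like _2 or _b are one class to them, and where a whole thing is asked for, a point or a joint stands for the part that bears it (a point fixed in the world has none). Each returns a list of dicts, best first, with "p" (0 to 1); they miss things now and then, are a little off and sometimes report something else, mostly with a low value. They report only what shows in the picture. A call takes as long as a camera call. They do not tell look-alikes from the thing itself.
- boxes_of(thing, camera): "rect" ([left, top, right, bottom] in pixels, round what is visible of it).
- mark_of(thing, camera): "pixel" ([row, column] in pixels: a listed point, or the origin of a listed thing).
The state is a dict: "clock": time; "q": joint angles; "qd": joint speeds; "joint_torque": joint torques, N m; "tool_pos": TCP position; "eef_rot": TCP orientation; "contact_force": force on the tool from outside, world axes, zero at the start; "moment": the same for the moment, N m; "opening": opening from 0.0 (shut) to 1.0 (fully open).
Only numpy, scipy, OpenCV 4.12 (cv2) and the standard library are available. Lean on these libraries where they do the work, as an engineer would, in place of code of your own. Each camera call takes 0.05 s, during which the arm holds its last target.

## Working session

There is one attempt and no reset: what is moved stays moved. The work goes in short steps, Python scripts to look and compute and a tool call to move; the robot and the scene stay as the last step left them, time stands still between calls to the robot, and variables do not carry over. Pictures are saved under pics/ and viewed, and the job is handed in when it is done.

Besides the shell and the picture viewer there is one more tool, called after "Request:" as a command line: name --argument value ..., lists and objects as JSON in quotes. jog_arm: Moves the arm, as the interface text tells. Scaled input: -1 to 1 covers 75 cm each way for a shift and 2 rad each way for a turn. Its arguments: {"type":"object","properties":{"rows":{"type":"array"},"gripper":{"type":"number"},"newtons":{"type":"number"}},"required":["rows"]}

```bash
ls; mkdir -p pics; python3 - <<'E'
from plant import *
import cv2,numpy as np
s=get_state();print(s['clock'],s['tool_pos'],s['eef_rot'],s['contact_force'],s['opening'],r.finger_overhang)
for n in ['scene','top']:
    im=snapshot(n);cv2.imwrite(f'pics/{n}0.png',im[:,:,::-1])
    c=camera_model(n);print(n,c)
    for t in ['jig','car_blank','wheel_2','square','cam_lever']:
        print(t,[(np.round(b['rect']).tolist(),round(b['p'],2)) for b in boxes_of(t,n)[:4]])
    for t in ['jig','stop_face','fence_face','push_point','car_blank']:
        print(t,[(np.round(b['pixel'],1).tolist(),round(b['p'],2)) for b in mark_of(t,n)[:3]])
print(get_state()['clock'])
E
```

```text
pics
0.0 [0.16829105 0.60124693 0.22910971] [ 1.35937637e-01  9.90716966e-01 -9.21033256e-04 -5.44734704e-05] [0.59877595 0.21083313 0.40577172] 1.0030416604027381 0.022
scene {'mtx': array([[448.91036193,   0.        , 326.32434481],
       [  0.        , 448.91036193, 204.4145563 ],
       [  0.        ,   0.        ,   1.        ]]), 'k1': -0.05617851469716055, 'extrinsics': array([[-0.89853387,  0.19519441, -0.3931107 ,  0.11641045],
       [-0.43878207, -0.37836857,  0.81505062,  1.06887081],
       [ 0.01035259,  0.90484052,  0.42562479,  0.47353946],
       [ 0.        ,  0.        ,  0.        ,  1.        ]])}
jig [([250.0, 159.0, 350.0, 224.0], 0.83)]
car_blank [([285.0, 165.0, 313.0, 190.0], 0.98), ([382.0, 194.0, 427.0, 217.0], 0.85), ([338.0, 210.0, 404.0, 257.0], 0.6)]
wheel_2 [([310.0, 252.0, 332.0, 267.0], 0.5), ([268.0, 225.0, 288.0, 241.0], 0.47)]
square [([339.0, 208.0, 406.0, 255.0], 0.91), ([287.0, 182.0, 341.0, 200.0], 0.49)]
cam_lever []
jig [([208.1, 296.9], 0.81)]
stop_face [([199.3, 271.9], 0.66)]
fence_face [([186.4, 272.6], 0.94)]
push_point [([186.2, 330.
[... 405 characters left out ...]
6031],
       [-0.99919297,  0.01824893,  0.03578234,  0.25224168],
       [ 0.03718536,  0.08343536,  0.99581915,  0.92028548],
       [ 0.        ,  0.        ,  0.        ,  1.        ]])}
jig [([289.0, 104.0, 420.0, 197.0], 0.73)]
car_blank [([356.0, 124.0, 409.0, 152.0], 0.85), ([353.0, 260.0, 411.0, 311.0], 0.74)]
wheel_2 [([216.0, 228.0, 242.0, 248.0], 0.73), ([244.0, 167.0, 267.0, 190.0], 0.68)]
square [([278.0, 231.0, 349.0, 314.0], 0.57)]
cam_lever [([317.0, 146.0, 385.0, 192.0], 0.64)]
jig [([164.8, 327.0], 0.7), ([240.9, 228.8], 0.51)]
stop_face [([135.6, 308.2], 0.67)]
fence_face []
push_point [([182.5, 374.8], 0.96)]
car_blank [([139.6, 381.0], 0.97), ([281.2, 380.1], 0.7)]
1.1
```

```bash
python3 - <<'E'
import cv2
im=cv2.imread('pics/top0.png');cv2.imwrite('pics/top0c.png',cv2.resize(im[80:330,180:440],None,fx=3,fy=2.4*1.0) if 0 else cv2.resize(im[80:280,190:450],None,fx=3,fy=3,interpolation=cv2.INTER_CUBIC))
E
```

```text
(no output)
```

View pics/top0.png

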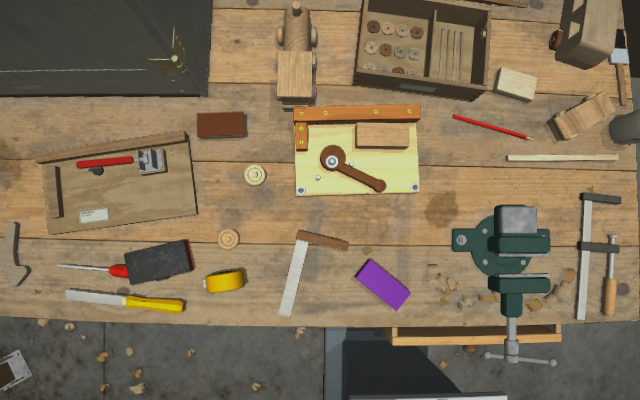

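View pics/scene0.png

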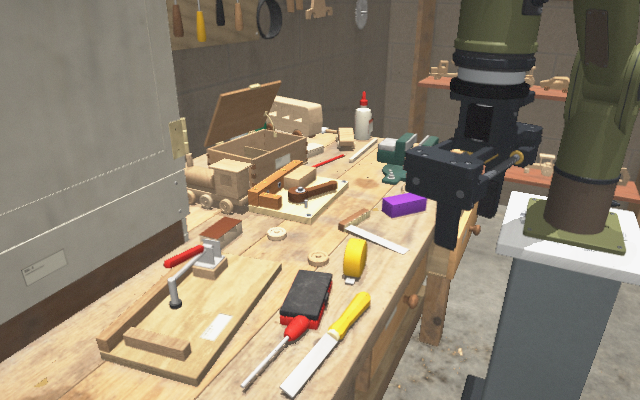

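View pics/top0c.png

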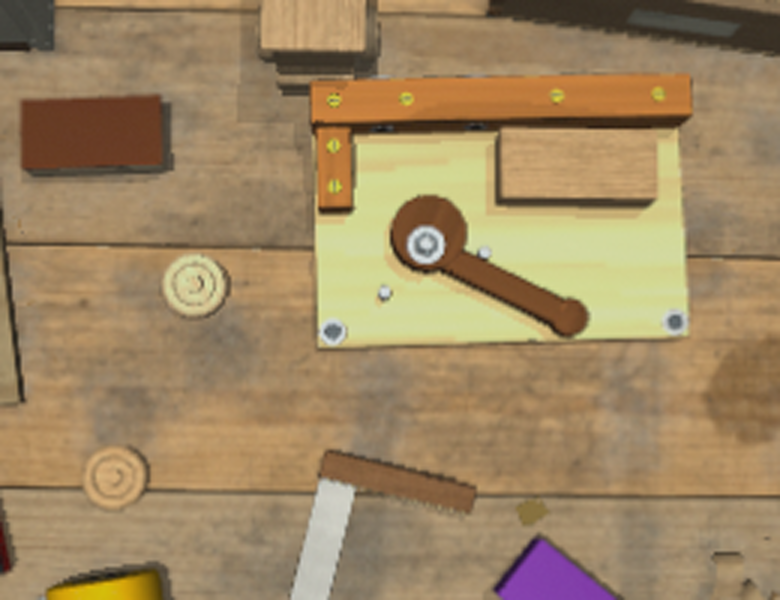

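The blank is the brown block lying on the jig at top px (381,137). The purple block at (382,284) is the look-alike, and the dark brown block at (221,125) is off the jig, so neither is the one meant. The lever is near clamped, with its tip at about (380,186). Next I'll fit the jig pose.

```bash
cat > h.py <<'E'
import numpy as np,cv2
from scipy.optimize import least_squares
from plant import *
def proj(P,n):
    c=camera_model(n);E=c['extrinsics'];P=np.atleast_2d(P)
    p=(P-E[:3,3])@E[:3,:3]; p=p*[1,-1,-1]
    return cv2.projectPoints(p.reshape(-1,1,3),np.zeros(3),np.zeros(3),c['mtx'],np.array([c['k1'],0,0,0.]))[0].reshape(-1,2)
def ray(px,n,z):
    c=camera_model(n);E=c['extrinsics']
    u=cv2.undistortPoints(np.array([[px]],float),c['mtx'],np.array([c['k1'],0,0,0.])).ravel()
    d=E[:3,:3]@np.array([u[0],-u[1],-1]);o=E[:3,3];return o+d*(z-o[2])/d[2]
def J(p,pts):
    pts=np.atleast_2d(pts);c,s=np.cos(p[2]),np.sin(p[2])
    return pts@np.array([[c,s,0],[-s,c,0],[0,0,1]])+[p[0],p[1],0]
E
python3 - <<'E'
from h import *
m=np.array([[-60,70,18],[-60,-172,18],[105.3,70,56],[105.3,-172,56],[77.3,70,56],[77.3,-172,56],[25,67,48],[25,45,48],[-27,27,38],[-4,-38,38]])/1e3
c=np.array([(318,348),(688,337),(311,81),(691,75),(312,124),(691,117),(320,210),(352,209),(385,292),(485,253)],float)
px=(c+.5)/3-.5+[190,80]
f=lambda p:(proj(J(p,m),'top')-px).ravel()
s=least_squares(f,[.55,.25,0],loss='soft_l1');print(s.x,'\n',np.round(f(s.x).reshape(-1,2),2))
p=s.x;np.save('jig.npy',p)
inv=lambda w:((w[:2]-p[:2])@np.array([[np.cos(p[2]),-np.sin(p[2])],[np.sin(p[2]),np.cos(p[2])]]))*1e3
for nm,q,z in [('blank fl',(500,127),.053),('fr',(658,127),.053),('nl',(500,197),.053),('nr',(656,201),.053),('tip',(570,317),.045),('cam ctr',(429,233),.045),('pivot',(427,243),.05)]:
    q=(np.array(q)+.5)/3-.5+[190,80];print(nm,inv(ray(q,'top',z)))
# check scene
print(proj(J(p,m),'scene').round())
E
```

```text
[0.60306965 0.20421825 0.04650619] 
 [[-0.22  0.31]
 [ 1.    0.42]
 [-0.52 -0.18]
 [ 0.26 -0.4 ]
 [-0.5   0.1 ]
 [ 1.09 -0.03]
 [-0.78 -0.23]
 [ 0.31 -0.2 ]
 [-0.39  0.07]
 [ 0.19  0.1 ]]
blank fl [ 73.64180079 -48.57110688]
fr [  71.84440543 -149.04198656]
nl [ 29.09662298 -46.81228213]
nr [  24.44009796 -145.28344782]
tip [-46.52601488 -88.87913386]
cam ctr [ 8.74295528 -2.2036796 ]
pivot [ 1.70041865 -0.42519443]
[[311. 217.]
 [349. 180.]
 [247. 189.]
 [294. 158.]
 [257. 191.]
 [303. 159.]
 [278. 198.]
 [282. 194.]
 [306. 199.]
 [309. 187.]]
```

```bash
cat >> h.py <<'E'
from scipy.spatial.transform import Rotation as R
def rel(x,y,z):
    "jig mm x,y, world TCP z mm -> normalised tool shift, turn to align"
    p=np.load('jig.npy');s=get_state();Rt=R.from_quat(s['eef_rot']).as_matrix()
    w=J(p,[[x/1e3,y/1e3,z/1e3]])[0]
    d=Rt.T@(w-s['tool_pos'])
    yw=np.arctan2(Rt[1,1],Rt[0,1]);t=-(p[2]+np.pi/2-yw)
    return np.round(d/.75,4),round(t/2,4),w.round(3)
def where():
    p=np.load('jig.npy');s=get_state();w=np.array(s['tool_pos']);c,q=np.cos(p[2]),np.sin(p[2]);d=w[:2]-p[:2]
    print('t',s['clock'],'jig',np.round([1e3*(c*d[0]+q*d[1]),1e3*(-q*d[0]+c*d[1]),1e3*w[2]],1),'F',np.round(s['contact_force'],1))
E
python3 - <<'E'
from h import *
where();print(rel(-15,-99.5,200),rel(-15,-99.5,50))
E
```

```text
t 1.1 jig [-415.8  417.5  230. ] F [ 0.5 -0.7 -0.1]
(array([-0.7237, -0.4868,  0.0399]), np.float64(-0.1596), array([0.593, 0.104, 0.2  ])) (array([-0.7237, -0.4868,  0.2399]), np.float64(-0.1596), array([0.593, 0.104, 0.05 ]))
```

Request:
jog_arm --rows '[[[-0.724, -0.487, 0.04], -0.16], [[-0.724, -0.487, 0.04], -0.16], [[-0.724, -0.487, 0.04], -0.16], [[-0.724, -0.487, 0.04], -0.16], [[-0.724, -0.487, 0.04], -0.16], [[-0.724, -0.487, 0.04], -0.16], [[-0.724, -0.487, 0.04], -0.16], [[-0.724, -0.487, 0.04], -0.16], [[-0.724, -0.487, 0.04], -0.16], [[-0.724, -0.487, 0.04], -0.16], [[-0.724, -0.487, 0.04], -0.16], [[-0.724, -0.487, 0.04], -0.16], [[-0.724, -0.487, 0.04], -0.16], [[-0.724, -0.487, 0.04], -0.16], [[-0.724, -0.487, 0.04], -0.16], [[-0.724, -0.487, 0.04], -0.16], [[-0.724, -0.487, 0.04], -0.16], [[-0.724, -0.487, 0.04], -0.16], [[-0.724, -0.487, 0.04], -0.16], [[-0.724, -0.487, 0.04], -0.16]]' --gripper 0 --newtons 20

```text
clock: 2.77
tool_pos: [0.5919, 0.1061, 0.2001]
eef_rot: [-0.025, 1.0, 0.001, -0.0]
contact_force: [-0.0, 0.0, -0.1]
opening: 0.006
```

```bash
python3 - <<'E'
from h import *
where();print(rel(-15,-99.5,70),get_state()['opening'],get_state()['q'])
im=snapshot('top');cv2.imwrite('pics/top1.png',im[:,:,::-1])
im=snapshot('scene');cv2.imwrite('pics/scene1.png',im[:,:,::-1])
E
```

```text
t 2.7667 jig [-15.7 -97.5 200.1] F [-0.   0.  -0.1]
(array([-0.0011, -0.0029,  0.1735]), np.float64(0.0019), array([0.593, 0.104, 0.07 ])) 0.006329843604624703 [-0.04827935  0.70808959 -0.36082346  1.66582256  0.31563721  0.82577382
  1.07579382]
```

View pics/top1.png

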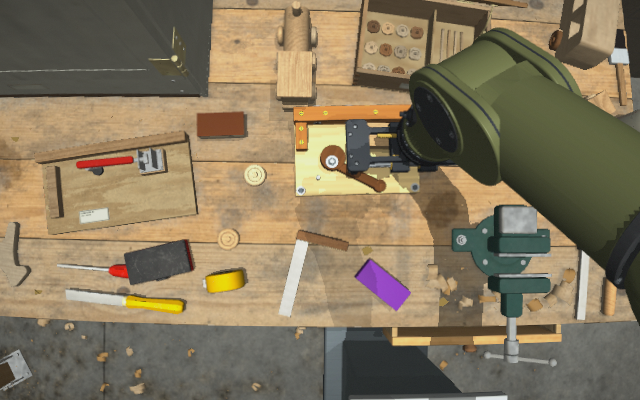

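View pics/scene1.png

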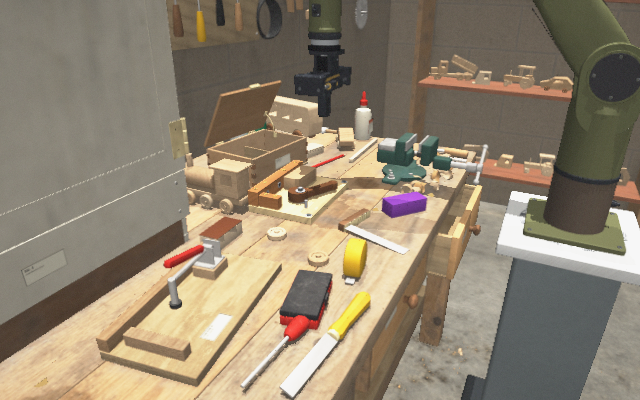

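The hand is above the jig and the tool is aligned with it. Next: descend between the lever arm and the blank.

Request:
jog_arm --rows '[[[-0.001, -0.002, 0.05], 0.002], [[-0.001, -0.002, 0.1], 0.002], [[-0.001, -0.002, 0.14], 0.002], [[-0.001, -0.002, 0.17], 0.002], [[-0.001, -0.002, 0.19], 0.002], [[-0.001, -0.002, 0.2], 0.002], [[-0.001, -0.002, 0.2], 0.002], [[-0.001, -0.002, 0.2], 0.002]]'

```text
clock: 3.53
tool_pos: [0.5938, 0.1033, 0.0504]
eef_rot: [-0.022, 1.0, 0.0, 0.0]
contact_force: [-0.1, -0.8, -1.3]
opening: 0.008
```

```bash
python3 - <<'E'
from h import *
where();im=snapshot('scene');where();cv2.imwrite('pics/scene2.png',cv2.resize(im[130:250,220:380,::-1],None,fx=4,fy=4))
# path for opening
p0=None
def c(th,rho,gap):
    a=np.array([np.cos(th),np.sin(th)]);t=np.array([np.sin(th),-np.cos(th)])
    h=9*abs(t[0])+17.5*abs(t[1]);return a*rho-t*(9+h+gap)
L=[]
s=c(np.radians(242.4),95,8)
cur=np.array([-15,-99.])
for th in np.linspace(242,152,19):
    q=c(np.radians(th),95-(242-th)/90*7,0);d=q-cur
    print(round(th),q.round(1),np.round([-d[0]/750,d[1]/750],3))
E
```

```text
t 3.5333 jig [ -13.9 -100.4   50.4] F [-0.1 -0.8 -1.3]
t 3.5833 jig [ -13.4 -100.5   51. ] F [-0.5 -0.9  0.8]
242 [-22.4 -95.7] [0.01  0.004]
237 [-29.7 -93.6] [0.02  0.007]
232 [-36.8 -90.8] [0.029 0.011]
227 [-43.9 -87.4] [0.038 0.015]
222 [-50.7 -83.4] [0.048 0.021]
217 [-57.2 -78.7] [0.056 0.027]
212 [-63.4 -73.4] [0.065 0.034]
207 [-69.2 -67.4] [0.072 0.042]
202 [-74.5 -60.9] [0.079 0.051]
197 [-79.2 -53.9] [0.086 0.06 ]
192 [-83.3 -46.3] [0.091 0.07 ]
187 [-86.7 -38.3] [0.096 0.081]
182 [-89.3 -29.9] [0.099 0.092]
177 [-91.2 -22.2] [0.102 0.102]
172 [-92.5 -14.9] [0.103 0.112]
167 [-93.2  -7.3] [0.104 0.122]
162 [-93.2   0.4] [0.104 0.133]
157 [-92.5   8.2] [0.103 0.143]
152 [-91.2  16. ] [0.102 0.153]
```

View pics/scene2.png

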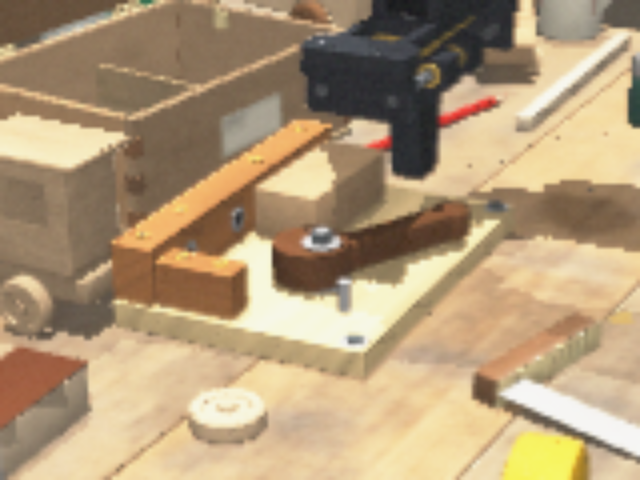

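Request:
jog_arm --rows '[[[0.005, 0.002, 0], 0], [[0.01, 0.004, 0], 0], [[0.015, 0.006, 0], 0], [[0.02, 0.007, 0], 0], [[0.024, 0.009, 0], 0], [[0.029, 0.011, 0], 0], [[0.034, 0.013, 0], 0], [[0.038, 0.015, 0], 0], [[0.043, 0.018, 0], 0], [[0.048, 0.021, 0], 0], [[0.052, 0.024, 0], 0], [[0.056, 0.027, 0], 0], [[0.06, 0.03, 0], 0], [[0.065, 0.034, 0], 0], [[0.069, 0.038, 0], 0], [[0.072, 0.042, 0], 0], [[0.076, 0.046, 0], 0], [[0.079, 0.051, 0], 0], [[0.083, 0.055, 0], 0], [[0.086, 0.06, 0], 0]]'

```text
clock: 5.25
tool_pos: [0.5269, 0.1448, 0.0499]
eef_rot: [-0.022, 1.0, -0.0, -0.0]
contact_force: [0.2, 0.3, -0.1]
opening: 0.004
```

```bash
python3 - <<'E'
from h import *
where();im=snapshot('scene');cv2.imwrite('pics/scene3.png',cv2.resize(im[130:250,220:380,::-1],None,fx=4,fy=4))
E
```

```text
t 5.25 jig [-78.8 -55.8  49.9] F [ 0.2  0.3 -0.1]
```

View pics/scene3.png

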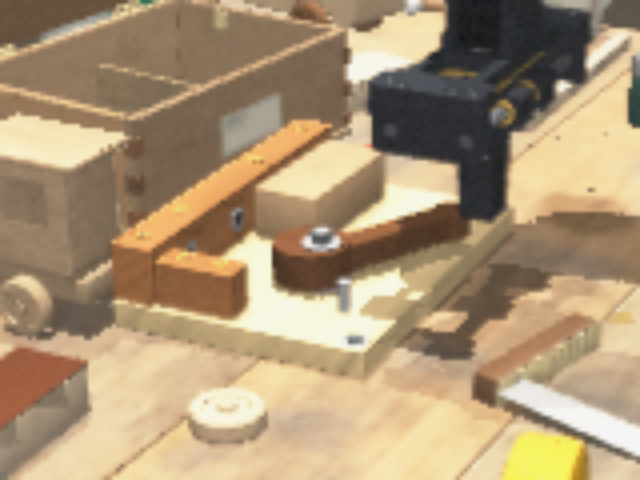

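```bash
python3 - <<'E'
from h import *
p=np.load('jig.npy')
print('crop px scene', (proj(J(p,np.array([[-79,-56,28],[-79,-56,50],[-79,-56,60],[-47,-89,45],[0,0,50],[-60,70,18],[-60,-172,18]])/1e3),'scene')-[220,130])*4)
im=snapshot('top');cv2.imwrite('pics/top3.png',cv2.resize(im[80:280,190:450,::-1],None,fx=3,fy=3,interpolation=cv2.INTER_CUBIC))
E
```

```text
crop px scene [[477.69672709 254.29674487]
 [478.51459684 221.28728367]
 [478.89027482 206.09834133]
 [450.76652187 202.03313342]
 [321.43730363 232.75266477]
 [362.60193909 347.01627715]
 [515.18309834 200.06049519]]
```

View pics/top3.png

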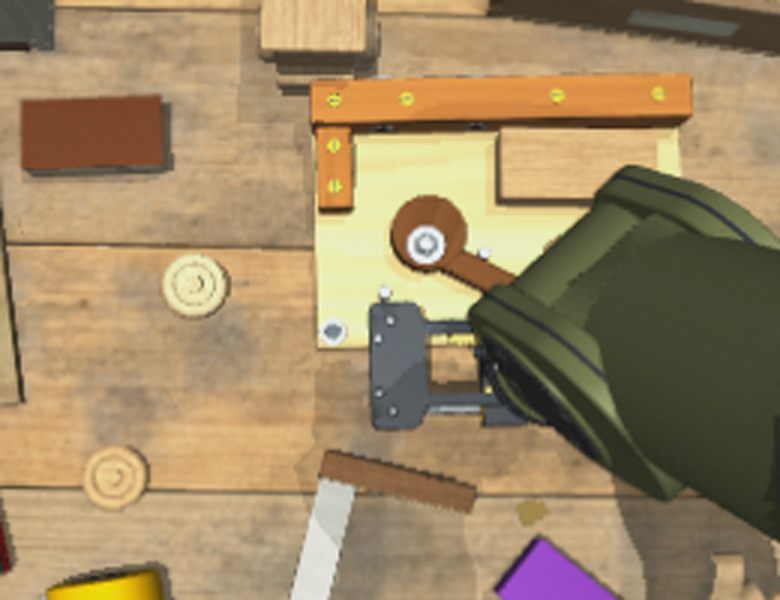

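```bash
python3 - <<'E'
from h import *
p=np.load('jig.npy')
inv=lambda w:((w[:2]-p[:2])@np.array([[np.cos(p[2]),-np.sin(p[2])],[np.sin(p[2]),np.cos(p[2])]]))*1e3
for z in (.09,.12,.15):
  for q in [(370,305),(370,430)]: print(z,inv(ray(np.array(q)/3+[190,80],'top',z)))
print({k:getattr(r,k) for k in dir(r) if k[0]!='_'})
E
python3 - <<'E'
import cv2
im=cv2.imread('pics/scene3.png');cv2.imwrite('pics/s3z.png',cv2.resize(im[0:330,300:640],None,fx=1.7,fy=1.7))
E
```

```text
0.09 [-40.98405197  36.42495227]
0.09 [-114.62092916   38.62043584]
0.12 [-44.15468261  37.06238661]
0.12 [-115.13090108   39.17854264]
0.15 [-47.32531325  37.69982095]
0.15 [-115.64087299   39.73664943]
{'Unreachable': <class 'plant.Unreachable'>, 'finger_overhang': 0.022}
```

View pics/s3z.png

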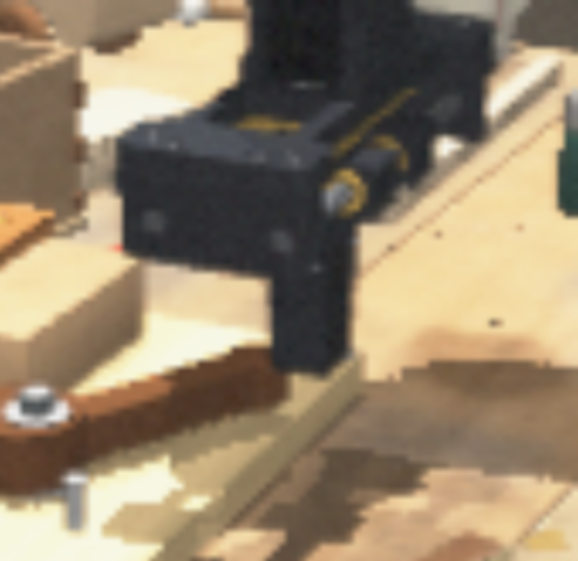

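```bash
python3 - <<'E'
from h import *
p=np.load('jig.npy')
Z=lambda P:((proj(J(p,np.array(P)/1e3),'scene')-[220,130])*4-[300,0])*1.7
print('body bot z92,z112',Z([[-116.5,37.5,92],[-41.5,37.5,92],[-116.5,37.5,112],[-41.5,37.5,112],[-116.5,37.5,130],[-41.5,37.5,130]]).round())
print('finger front bottom',Z([[-88,-38.5,28],[-70,-38.5,28],[-88,-38.5,50],[-70,-38.5,50]]).round())
print('pin top',Z([[-27,27,38],[-27,27,18],[0,0,50],[-42,-80,45],[-46,-100,45]]).round())
s=get_state();print(s['q'],s['tool_pos'])
E
```

```text
body bot z92,z112 [[307. 377.]
 [ 97. 340.]
 [308. 319.]
 [ 96. 284.]
 [309. 266.]
 [ 96. 232.]]
finger front bottom [[307. 455.]
 [261. 446.]
 [309. 398.]
 [262. 389.]]
pin top [[ 72. 469.]
 [ 73. 521.]
 [ 36. 396.]
 [234. 350.]
 [265. 333.]]
[-0.23457089  0.87292591 -0.20102083  1.92821941  0.42164397  0.3811593
  0.856211  ] [0.52677141 0.14570642 0.04993295]
```

```bash
python3 - <<'E'
from h import *
s0=np.array([.1683,.6012,.2291]);R0=R.from_quat([.1359,.9907,0,0]).as_matrix()
def tips(pos,Rm,yo): return np.array([pos+Rm@np.array([x,y,.022]) for y in yo for x in (-.009,.009)])
print('open',proj(tips(s0,R0,(-.0615,-.044,.044,.0615)),'scene').round())
s1=np.array([.5919,.1061,.2001]);R1=R.from_quat([-.025,1,.001,0]).as_matrix()
print('s1',proj(tips(s1,R1,(-.0175,.0175)),'scene').round(1))
a=cv2.imread('pics/scene0.png')[120:270,390:550];b=cv2.imread('pics/scene1.png')[50:130,280:370]
cv2.imwrite('pics/cmp.png',np.hstack([cv2.resize(a,(480,450)),cv2.resize(b,(312,450*1)) if 0 else cv2.resize(b,(318,283)) if 0 else np.vstack([cv2.resize(b,(315,280)),np.zeros((170,315,3),np.uint8)])]))
E
```

```text
open [[477. 230.]
 [491. 235.]
 [471. 235.]
 [485. 240.]
 [436. 264.]
 [450. 270.]
 [427. 270.]
 [442. 277.]]
s1 [[322.6 124.8]
 [329.3 125.6]
 [316.8 128.2]
 [323.6 129.1]]
```

View pics/cmp.png

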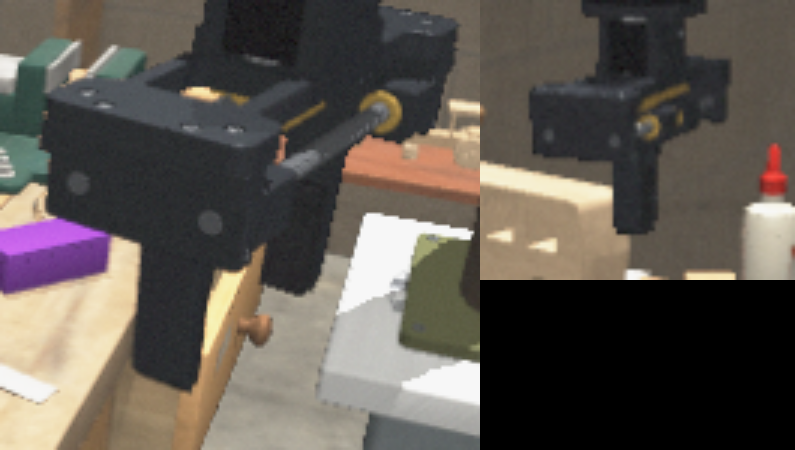

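The scene view puts the whole tool about 27–30 mm higher than the reading says, and this holds for the earlier pictures too. The fingertip (scene crop row ~218, expected 254) passed over the lever without moving it. I'll go back and descend further, watching force and picture.

```bash
python3 - <<'E'
from h import *
where();print(rel(-13,-101,50))
E
```

```text
t 5.35 jig [-78.9 -54.9  49.9] F [-0.4 -0.1  0. ]
(array([-0.088 , -0.0613, -0.0002]), np.float64(-0.0009), array([0.595, 0.103, 0.05 ]))
```

Request:
jog_arm --rows '[[[-0.02, -0.015, -0.01], 0], [[-0.045, -0.03, -0.01], 0], [[-0.07, -0.05, -0.01], 0], [[-0.088, -0.061, -0.01], 0], [[-0.088, -0.061, 0.0], 0], [[-0.088, -0.061, 0.008], 0], [[-0.088, -0.061, 0.016], 0], [[-0.088, -0.061, 0.022], 0], [[-0.088, -0.061, 0.027], 0], [[-0.088, -0.061, 0.027], 0], [[-0.088, -0.061, 0.027], 0]]'

```text
clock: 6.27
tool_pos: [0.5946, 0.1023, 0.0294]
eef_rot: [-0.022, 1.0, 0.0, -0.0]
contact_force: [-0.5, -0.7, -0.0]
opening: 0.009
```

```bash
python3 - <<'E'
from h import *
where();im=snapshot('scene');cv2.imwrite('pics/scene4.png',cv2.resize(im[140:220,270:370,::-1],None,fx=7,fy=7))
p=np.load('jig.npy')
print((proj(J(p,np.array([[-22,-83.5,28],[-22,-83.5,40],[-4,-83.5,28],[-4,-118.5,28],[-22,-118.5,28]])/1e3),'scene')-[270,140])*7)
E
```

```text
t 6.2667 jig [ -13.2 -101.4   29.4] F [-0.5 -0.7 -0. ]
[[369.09745355 321.03587274]
 [369.32787222 290.59588414]
 [324.24144026 313.06401774]
 [362.83107339 280.4845876 ]
 [406.78532724 288.0833815 ]]
```

View pics/scene4.png

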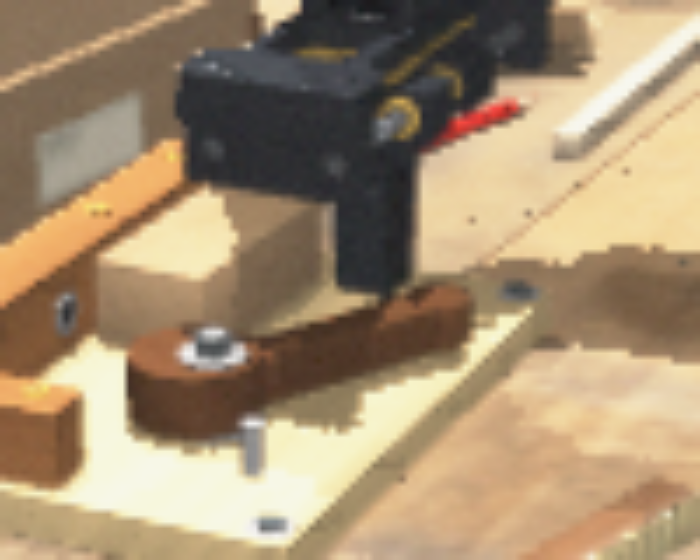

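Request:
jog_arm --rows '[[[0, 0, 0.006], 0], [[0, 0, 0.011], 0], [[0, 0, 0.013], 0], [[0, 0, 0.013], 0]]'

```text
clock: 6.65
tool_pos: [0.5949, 0.1016, 0.0194]
eef_rot: [-0.022, 1.0, -0.0, -0.0]
contact_force: [-0.3, -0.2, -0.7]
opening: 0.006
```

```bash
python3 - <<'E'
from h import *
where();im=snapshot('scene');cv2.imwrite('pics/scene5.png',cv2.resize(im[140:220,270:370,::-1],None,fx=7,fy=7))
E
```

```text
t 6.65 jig [ -12.9 -102.1   19.4] F [-0.3 -0.2 -0.7]
```

View pics/scene5.png

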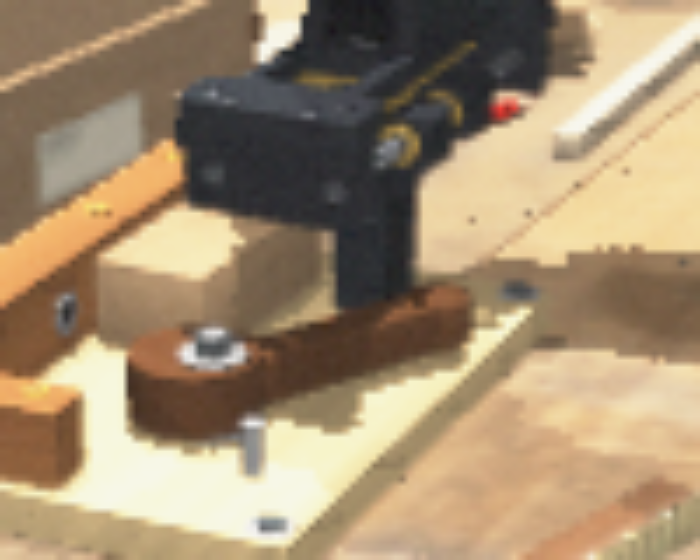

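The fingertip is now behind the lever, which hides it. Sweeping to open.

Request:
jog_arm --rows '[[[0.007, 0.005, 0], 0], [[0.013, 0.008, 0], 0], [[0.018, 0.01, 0], 0], [[0.023, 0.011, 0], 0], [[0.027, 0.013, 0], 0], [[0.032, 0.015, 0], 0], [[0.037, 0.017, 0], 0], [[0.041, 0.019, 0], 0], [[0.046, 0.022, 0], 0], [[0.051, 0.025, 0], 0], [[0.055, 0.028, 0], 0], [[0.059, 0.031, 0], 0], [[0.063, 0.034, 0], 0], [[0.068, 0.038, 0], 0], [[0.072, 0.042, 0], 0], [[0.075, 0.046, 0], 0], [[0.079, 0.05, 0], 0], [[0.082, 0.055, 0], 0], [[0.086, 0.059, 0], 0], [[0.089, 0.064, 0], 0]]'

```text
clock: 8.37
tool_pos: [0.5256, 0.1465, 0.0198]
eef_rot: [-0.022, 1.0, -0.0, -0.001]
contact_force: [1.3, -0.9, -0.4]
opening: 0.001
```

```bash
python3 - <<'E'
from h import *
where();im=snapshot('scene');cv2.imwrite('pics/scene6.png',cv2.resize(im[140:220,270:370,::-1],None,fx=7,fy=7))
E
```

```text
t 8.3667 jig [-80.1 -54.   19.8] F [ 1.3 -0.9 -0.4]
```

View pics/scene6.png

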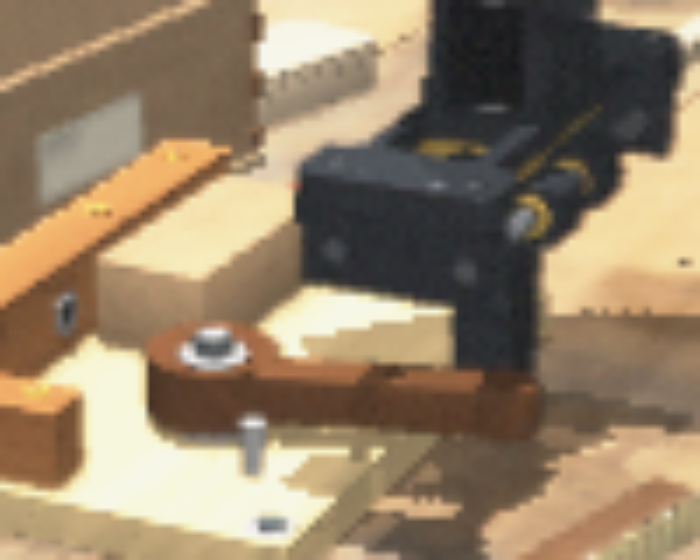

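Request:
jog_arm --rows '[[[0.003, 0.005, 0], 0], [[0.005, 0.01, 0], 0], [[0.008, 0.015, 0], 0], [[0.01, 0.021, 0], 0], [[0.012, 0.026, 0], 0], [[0.013, 0.032, 0], 0], [[0.015, 0.037, 0], 0], [[0.016, 0.042, 0], 0], [[0.017, 0.047, 0], 0], [[0.017, 0.052, 0], 0], [[0.018, 0.057, 0], 0], [[0.018, 0.062, 0], 0], [[0.018, 0.067, 0], 0], [[0.018, 0.073, 0], 0], [[0.018, 0.078, 0], 0], [[0.017, 0.083, 0], 0], [[0.016, 0.088, 0], 0], [[0.016, 0.091, 0], 0], [[0.016, 0.091, 0], 0], [[0.016, 0.091, 0], 0]]'

```text
clock: 10.08
tool_pos: [0.5114, 0.2141, 0.0198]
eef_rot: [-0.021, 1.0, -0.0, -0.0]
contact_force: [0.6, -2.8, 0.2]
opening: 0.011
```

```bash
python3 - <<'E'
from h import *
where();im=snapshot('scene');cv2.imwrite('pics/scene7.png',cv2.resize(im[140:220,270:370,::-1],None,fx=7,fy=7))
E
```

```text
t 10.0833 jig [-91.1  14.1  19.8] F [ 0.6 -2.8  0.2]
```

View pics/scene7.png

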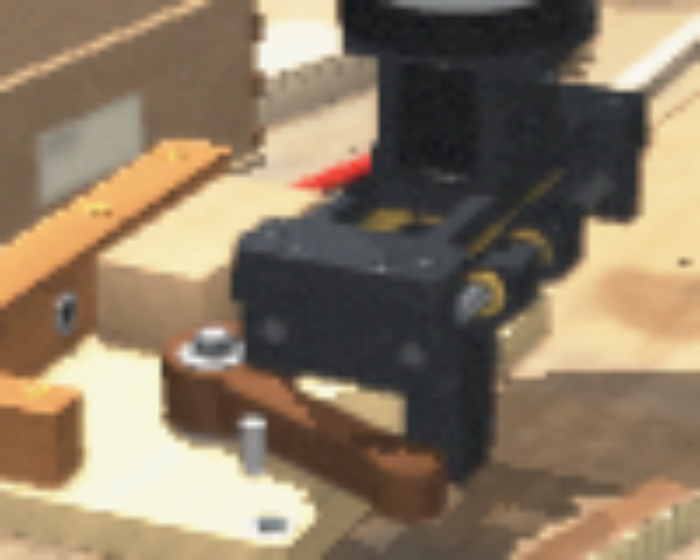

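Request:
jog_arm --rows '[[[0, 0.005, 0], 0], [[0, 0.01, 0], 0], [[0, 0.01, 0], 0], [[0, 0.01, 0], 0], [[0, 0.01, 0], 0]]'

```text
clock: 10.55
tool_pos: [0.5114, 0.2147, 0.0198]
eef_rot: [-0.019, 1.0, -0.005, -0.001]
contact_force: [1.4, -12.4, 4.4]
opening: 0.002
```

```bash
python3 - <<'E'
from h import *
where();im=snapshot('scene');cv2.imwrite('pics/scene8.png',cv2.resize(im[140:220,270:370,::-1],None,fx=7,fy=7))
im=snapshot('top');cv2.imwrite('pics/top8.png',cv2.resize(im[80:280,190:450,::-1],None,fx=3,fy=3,interpolation=cv2.INTER_CUBIC))
E
```

```text
t 10.55 jig [-91.1  14.7  19.8] F [  1.4 -12.4   4.4]
```

View pics/scene8.png

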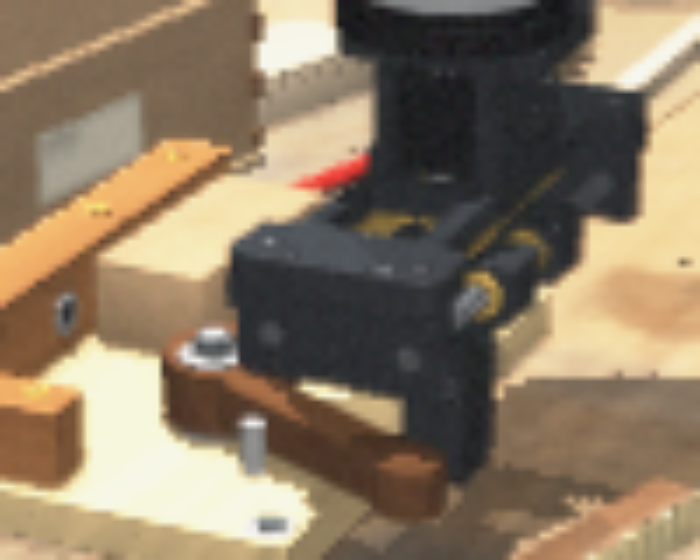

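View pics/top8.png

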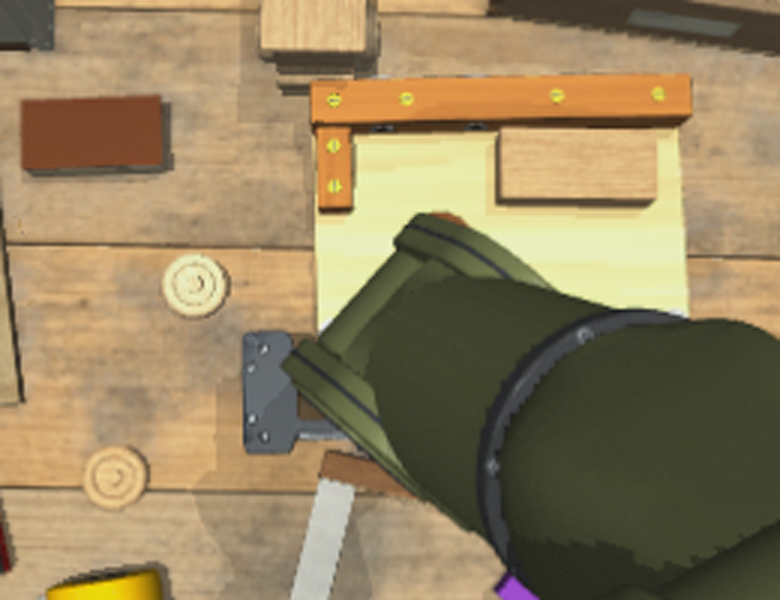

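```bash
python3 - <<'E'
from h import *
print(rel(-91,2,20),rel(-91,2,100),rel(50,-192,100),rel(50,-192,17))
E
```

```text
(array([-0.0003, -0.0169, -0.0001]), np.float64(-0.0044), array([0.512, 0.202, 0.02 ])) (array([-0.    , -0.018 , -0.1068]), np.float64(-0.0044), array([0.512, 0.202, 0.1  ])) (array([-0.1903, -0.275 , -0.1046]), np.float64(-0.0044), array([0.662, 0.015, 0.1  ])) (array([-0.1906, -0.2739,  0.006 ]), np.float64(-0.0044), array([0.662, 0.015, 0.017]))
```

Request:
jog_arm --rows '[[[0, -0.02, 0], 0], [[0, -0.026, -0.02], 0], [[0, -0.026, -0.06], 0], [[0, -0.026, -0.107], 0], [[-0.04, -0.07, -0.107], 0], [[-0.08, -0.11, -0.107], 0], [[-0.12, -0.15, -0.107], 0], [[-0.15, -0.19, -0.107], 0], [[-0.18, -0.24, -0.107], 0], [[-0.19, -0.283, -0.107], 0], [[-0.19, -0.283, -0.107], 0], [[-0.19, -0.283, -0.09], 0], [[-0.19, -0.283, -0.06], 0], [[-0.19, -0.283, -0.04], 0], [[-0.19, -0.283, -0.02], 0], [[-0.19, -0.283, -0.01], 0], [[-0.19, -0.283, 0.002], 0], [[-0.19, -0.283, 0.002], 0], [[-0.19, -0.283, 0.002], 0]]'

```text
clock: 12.23
tool_pos: [0.6627, 0.0165, 0.0182]
eef_rot: [-0.022, 1.0, 0.0, -0.0]
contact_force: [0.1, -0.6, -0.7]
opening: 0.008
```

```bash
python3 - <<'E'
from h import *
where();im=snapshot('scene');cv2.imwrite('pics/scene9.png',cv2.resize(im[130:220,260:370,::-1],None,fx=6,fy=6))
im=snapshot('top');cv2.imwrite('pics/top9.png',cv2.resize(im[80:280,190:450,::-1],None,fx=3,fy=3,interpolation=cv2.INTER_CUBIC))
E
```

```text
t 12.2333 jig [  50.9 -190.3   18.2] F [ 0.1 -0.6 -0.7]
```

View pics/scene9.png

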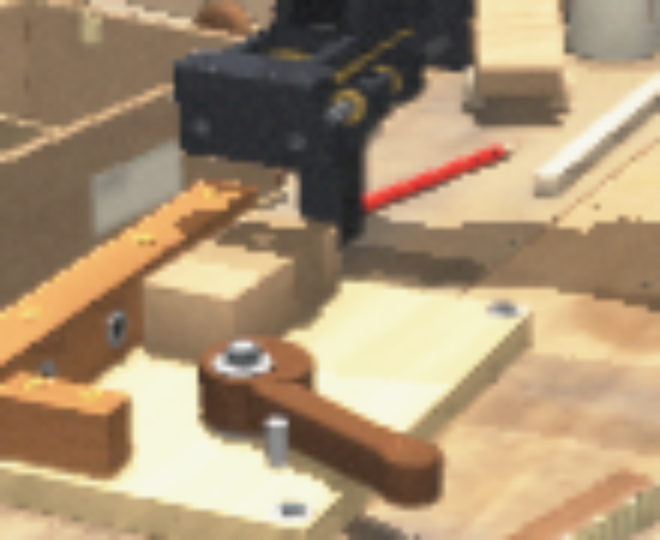

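View pics/top9.png

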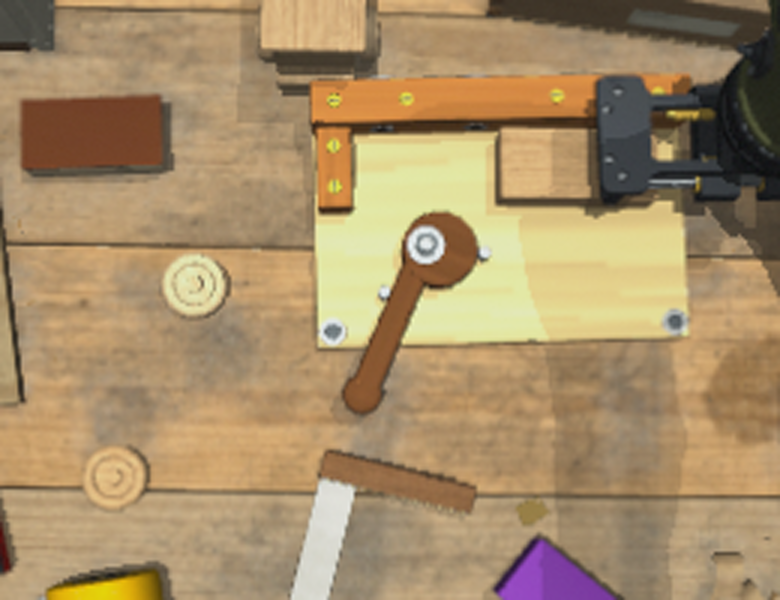

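Request:
jog_arm --rows '[[[0, 0.012, 0], 0], [[0, 0.022, 0], 0], [[0, 0.028, 0], 0], [[0, 0.034, 0], 0], [[0, 0.04, 0], 0], [[0, 0.046, 0], 0], [[-0.001, 0.052, 0], 0], [[-0.001, 0.058, 0], 0], [[-0.001, 0.064, 0], 0], [[-0.001, 0.07, 0], 0], [[-0.002, 0.076, 0], 0], [[-0.002, 0.082, 0], 0], [[-0.002, 0.088, 0], 0], [[-0.003, 0.094, 0], 0], [[-0.003, 0.1, 0], 0], [[-0.003, 0.106, 0], 0], [[-0.004, 0.112, 0], 0], [[-0.004, 0.118, 0], 0], [[-0.004, 0.118, 0], 0]]'

```text
clock: 13.92
tool_pos: [0.6617, 0.1069, 0.0183]
eef_rot: [-0.022, 1.0, 0.001, 0.0]
contact_force: [-0.5, 0.6, -0.5]
opening: 0.007
```

```bash
python3 - <<'E'
from h import *
where();im=snapshot('scene');cv2.imwrite('pics/scene10.png',cv2.resize(im[130:220,260:370,::-1],None,fx=6,fy=6))
im=snapshot('top');cv2.imwrite('pics/top10.png',cv2.resize(im[80:280,190:450,::-1],None,fx=3,fy=3,interpolation=cv2.INTER_CUBIC))
E
```

```text
t 13.9167 jig [  54.1 -100.    18.3] F [-0.5  0.6 -0.5]
```

View pics/scene10.png

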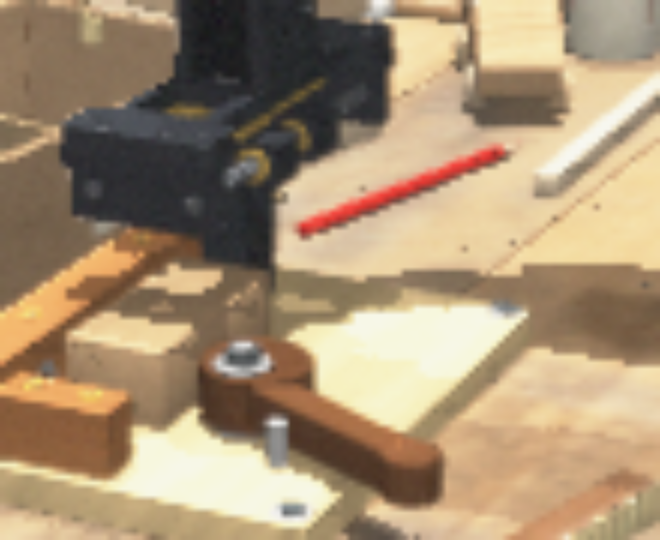

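View pics/top10.png

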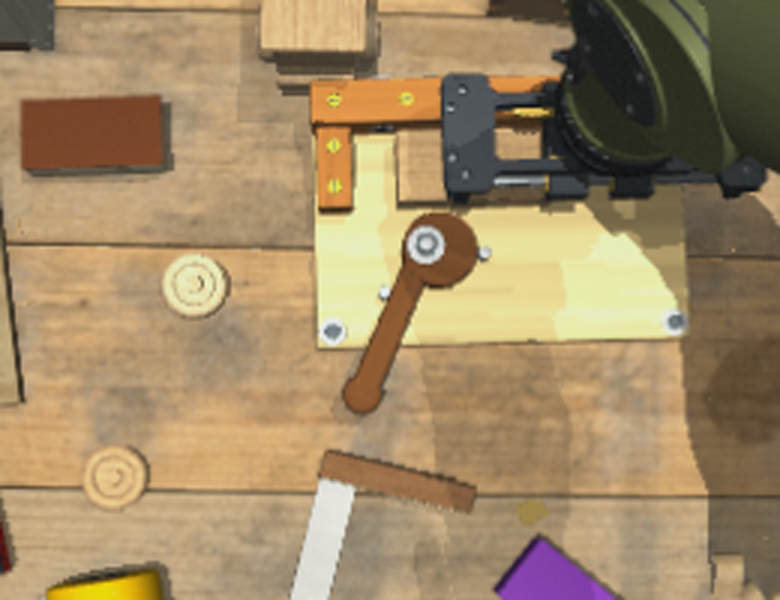

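Request:
jog_arm --rows '[[[-0.001, 0.005, 0], 0], [[-0.001, 0.01, 0], 0], [[-0.001, 0.015, 0], 0], [[-0.001, 0.02, 0], 0], [[-0.001, 0.025, 0], 0], [[-0.001, 0.029, 0], 0], [[-0.001, 0.032, 0], 0], [[-0.001, 0.035, 0], 0], [[-0.001, 0.038, 0], 0], [[-0.001, 0.041, 0], 0], [[-0.001, 0.043, 0], 0], [[-0.001, 0.043, 0], 0]]'

```text
clock: 15.02
tool_pos: [0.6615, 0.1353, 0.0184]
eef_rot: [-0.021, 1.0, -0.001, -0.0]
contact_force: [0.9, -4.4, -0.0]
opening: 0.005
```

```bash
python3 - <<'E'
from h import *
where()
im=snapshot('top');cv2.imwrite('pics/top11.png',cv2.resize(im[80:180,280:420,::-1],None,fx=5,fy=5,interpolation=cv2.INTER_CUBIC))
im=snapshot('scene');cv2.imwrite('pics/scene11.png',cv2.resize(im[130:220,240:370,::-1],None,fx=6,fy=6))
E
```

```text
t 15.0167 jig [ 55.1 -71.6  18.4] F [ 0.9 -4.4 -0. ]
```

View pics/top11.png

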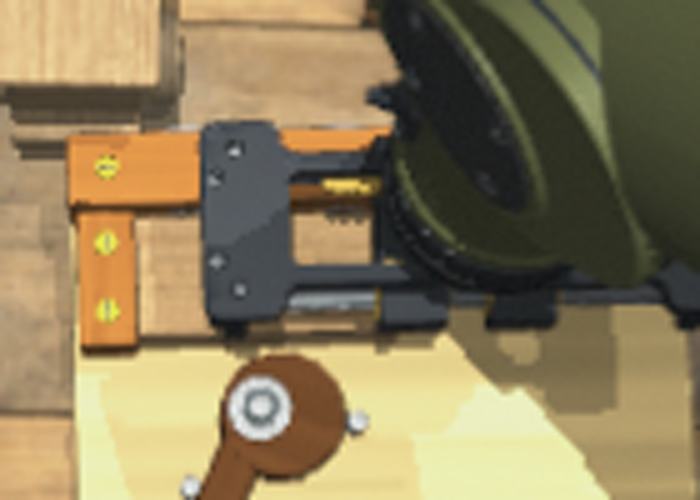

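View pics/scene11.png

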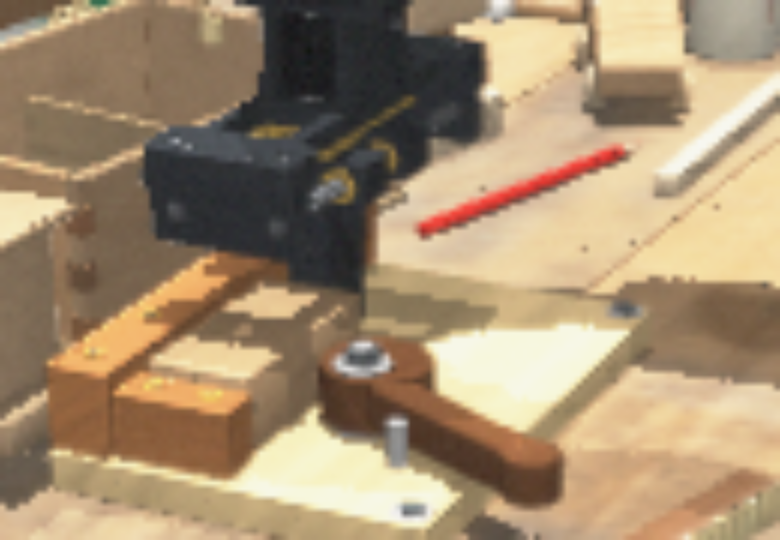

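Request:
jog_arm --rows '[[[0, 0.004, 0], 0], [[0, 0.008, 0], 0], [[0, 0.008, 0], 0], [[0, 0.008, 0], 0]]'

```text
clock: 15.45
tool_pos: [0.6614, 0.1352, 0.0185]
eef_rot: [-0.02, 1.0, -0.005, -0.001]
contact_force: [-0.9, -12.5, 4.1]
opening: 0.005
```

```bash
python3 - <<'E'
from h import *
where()
E
```

```text
t 15.45 jig [ 55.1 -71.6  18.5] F [ -0.9 -12.5   4.1]
```

Request:
jog_arm --rows '[[[0, -0.005, 0], 0], [[0, -0.02, 0], 0], [[0, -0.045, 0], 0], [[0, -0.06, -0.02], 0], [[0, -0.09, -0.06], 0], [[0, -0.13, -0.1], 0], [[0, -0.17, -0.12], 0], [[0, -0.18, -0.12], 0]]'

```text
clock: 16.12
tool_pos: [0.6703, 0.001, 0.1137]
eef_rot: [-0.018, 1.0, -0.002, 0.004]
contact_force: [0.3, -1.7, -0.2]
opening: 0.006
```

```bash
python3 - <<'E'
from h import *
where()
im=snapshot('top');cv2.imwrite('pics/top12.png',cv2.resize(im[80:180,280:420,::-1],None,fx=5,fy=5,interpolation=cv2.INTER_CUBIC))
E
```

```text
t 16.1167 jig [  57.7 -206.1  113.7] F [ 0.3 -1.7 -0.2]
```

View pics/top12.png

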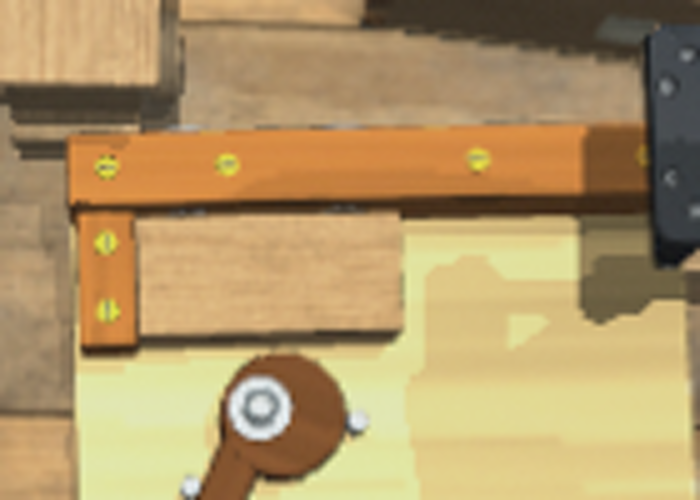

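```bash
python3 - <<'E'
from h import *
print(rel(-63,75,120),rel(-63,75,19))
cur=np.array([-63,75.])
for i,d in enumerate(np.linspace(155,247,20)):
    th=np.radians(d);a=np.array([np.cos(th),np.sin(th)]);u=np.array([-np.sin(th),np.cos(th)])
    h=9*abs(u[0])+17.5*abs(u[1]);q=a*(88-10*i/19)-u*(9+h-2);e=q-cur
    print(round(d),q.round(1),np.round([-e[0]/750,e[1]/750],3))
E
```

```text
(array([ 0.1632,  0.3725, -0.0133]), np.float64(-0.0054), array([0.537, 0.276, 0.12 ])) (array([0.164 , 0.3729, 0.1214]), np.float64(-0.0054), array([0.537, 0.276, 0.019]))
155 [-68.5  61.4] [ 0.007 -0.018]
160 [-73.  55.] [ 0.013 -0.027]
165 [-76.9  48.3] [ 0.019 -0.036]
170 [-80.3  41.1] [ 0.023 -0.045]
174 [-83.   33.6] [ 0.027 -0.055]
179 [-85.   25.8] [ 0.029 -0.066]
184 [-86.4  19. ] [ 0.031 -0.075]
189 [-87.3  12.3] [ 0.032 -0.084]
194 [-87.6   5.5] [ 0.033 -0.093]
199 [-87.4  -1.5] [ 0.032 -0.102]
203 [-86.5  -8.4] [ 0.031 -0.111]
208 [-85.  -15.4] [ 0.029 -0.121]
213 [-82.9 -22.4] [ 0.027 -0.13 ]
218 [-80.2 -29.1] [ 0.023 -0.139]
223 [-76.8 -35.7] [ 0.018 -0.148]
228 [-72.8 -42. ] [ 0.013 -0.156]
232 [-68.1 -48. ] [ 0.007 -0.164]
237 [-62.9 -53.6] [-0.    -0.171]
242 [-57.1 -58.6] [-0.008 -0.178]
247 [-50.8 -63.2] [-0.016 -0.184]
```

Request:
jog_arm --rows '[[[0.02, 0.04, -0.01], 0], [[0.04, 0.09, -0.01], 0], [[0.06, 0.14, -0.01], 0], [[0.08, 0.19, -0.01], 0], [[0.1, 0.24, -0.01], 0], [[0.12, 0.29, -0.01], 0], [[0.14, 0.33, -0.01], 0], [[0.164, 0.373, -0.01], 0], [[0.164, 0.373, 0], 0], [[0.164, 0.373, 0], 0], [[0.164, 0.373, 0], 0], [[0.164, 0.373, 0], 0]]'

```text
clock: 17.17
tool_pos: [0.5323, 0.2811, 0.1083]
eef_rot: [-0.021, 1.0, -0.0, -0.0]
contact_force: [-0.3, 0.5, 0.7]
opening: 0.008
```

```bash
python3 - <<'E'
from h import *
where();print(rel(-63,75,19))
E
```

```text
t 17.1667 jig [-67.1  80.1 108.3] F [-0.3  0.5  0.7]
(array([-0.0056, -0.0067,  0.1191]), np.float64(-0.0024), array([0.537, 0.276, 0.019]))
```

Request:
jog_arm --rows '[[[-0.006, -0.006, 0.03], 0], [[-0.006, -0.006, 0.06], 0], [[-0.006, -0.006, 0.085], 0], [[-0.006, -0.006, 0.1], 0], [[-0.006, -0.006, 0.112], 0], [[-0.006, -0.006, 0.119], 0], [[-0.006, -0.006, 0.119], 0], [[-0.006, -0.006, 0.119], 0]]'

```text
clock: 17.83
tool_pos: [0.537, 0.278, 0.0196]
eef_rot: [-0.021, 1.0, 0.0, 0.0]
contact_force: [0.4, 0.5, 0.1]
opening: 0.009
```

```bash
python3 - <<'E'
from h import *
where()
im=snapshot('scene');cv2.imwrite('pics/scene13.png',cv2.resize(im[130:220,240:370,::-1],None,fx=6,fy=6))
E
```

```text
t 17.8333 jig [-62.5  76.8  19.6] F [0.4 0.5 0.1]
```

View pics/scene13.png

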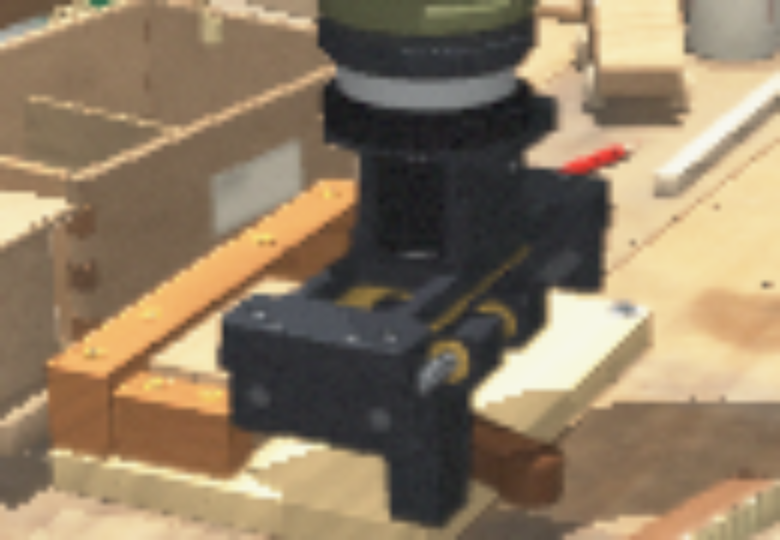

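The finger is in front of the open lever, on the stop side. Swinging it closed.

Request:
jog_arm --rows '[[[0.003, -0.01, 0], 0], [[0.007, -0.019, 0], 0], [[0.01, -0.024, 0], 0], [[0.013, -0.029, 0], 0], [[0.016, -0.034, 0], 0], [[0.019, -0.038, 0], 0], [[0.021, -0.042, 0], 0], [[0.023, -0.047, 0], 0], [[0.025, -0.052, 0], 0], [[0.027, -0.057, 0], 0], [[0.028, -0.062, 0], 0], [[0.029, -0.067, 0], 0], [[0.03, -0.072, 0], 0], [[0.031, -0.077, 0], 0], [[0.032, -0.081, 0], 0], [[0.032, -0.086, 0], 0], [[0.033, -0.09, 0], 0], [[0.033, -0.095, 0], 0], [[0.033, -0.099, 0], 0], [[0.032, -0.104, 0], 0]]'

```text
clock: 19.55
tool_pos: [0.5157, 0.1991, 0.0192]
eef_rot: [-0.022, 1.0, 0.0, -0.0]
contact_force: [0.3, 3.1, -0.5]
opening: 0.006
```

```bash
python3 - <<'E'
from h import *
where()
im=snapshot('scene');cv2.imwrite('pics/scene14.png',cv2.resize(im[130:220,240:370,::-1],None,fx=6,fy=6))
E
```

```text
t 19.55 jig [-87.5  -1.1  19.2] F [ 0.3  3.1 -0.5]
```

View pics/scene14.png

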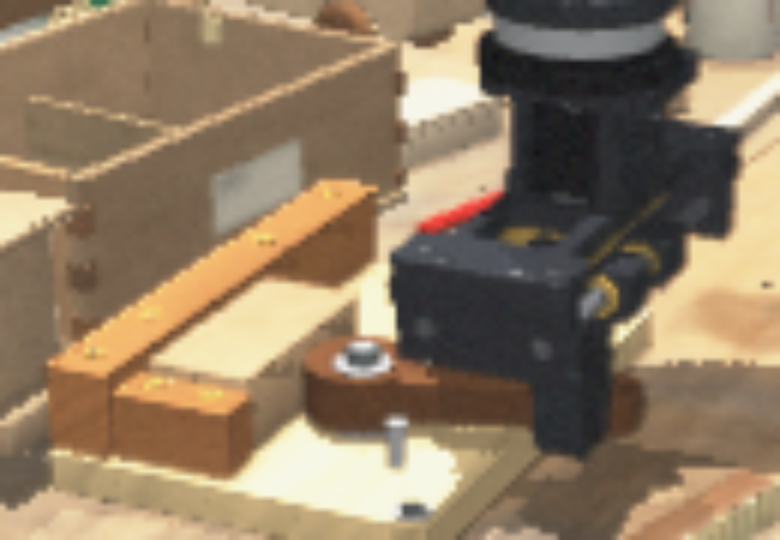

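Request:
jog_arm --rows '[[[0, -0.005, 0], 0], [[-0.001, -0.009, 0], 0], [[-0.002, -0.014, 0], 0], [[-0.003, -0.019, 0], 0], [[-0.004, -0.023, 0], 0], [[-0.005, -0.028, 0], 0], [[-0.007, -0.032, 0], 0], [[-0.009, -0.037, 0], 0], [[-0.011, -0.041, 0], 0], [[-0.014, -0.046, 0], 0], [[-0.016, -0.05, 0], 0], [[-0.019, -0.054, 0], 0], [[-0.022, -0.058, 0], 0], [[-0.025, -0.062, 0], 0], [[-0.028, -0.065, 0], 0], [[-0.032, -0.069, 0], 0], [[-0.036, -0.072, 0], 0], [[-0.04, -0.076, 0], 0], [[-0.04, -0.076, 0], 0]]'

```text
clock: 21.18
tool_pos: [0.5478, 0.144, 0.019]
eef_rot: [-0.022, 1.0, 0.001, -0.001]
contact_force: [-2.2, 3.5, 1.3]
opening: 0.006
```

```bash
python3 - <<'E'
from h import *
where()
im=snapshot('scene');cv2.imwrite('pics/scene15.png',cv2.resize(im[130:220,240:370,::-1],None,fx=6,fy=6))
im=snapshot('top');cv2.imwrite('pics/top15.png',cv2.resize(im[80:200,280:420,::-1],None,fx=5,fy=5,interpolation=cv2.INTER_CUBIC))
E
```

```text
t 21.1833 jig [-58.  -57.6  19. ] F [-2.2  3.5  1.3]
```

View pics/scene15.png

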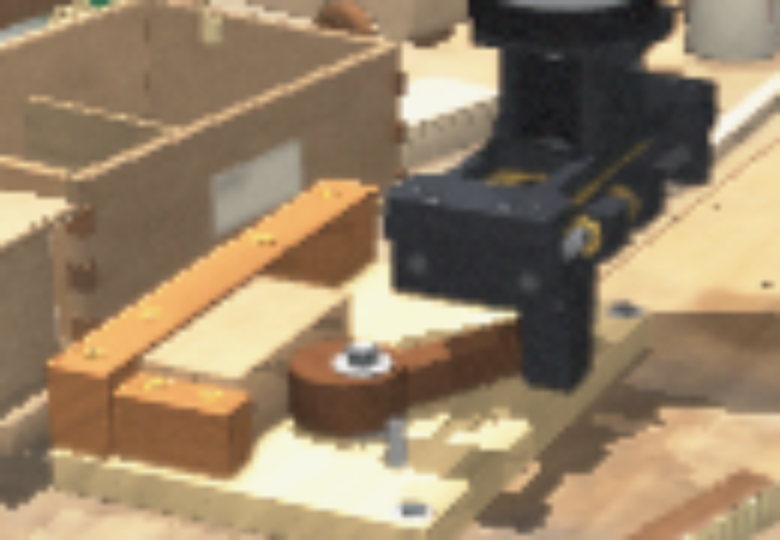

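View pics/top15.png

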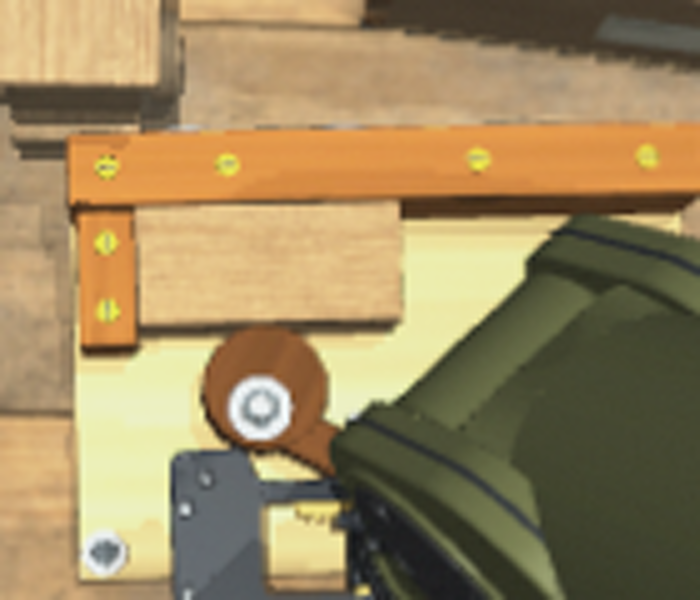

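Request:
jog_arm --rows '[[[-0.004, -0.003, 0], 0], [[-0.008, -0.006, 0], 0], [[-0.012, -0.008, 0], 0], [[-0.016, -0.01, 0], 0], [[-0.02, -0.012, 0], 0], [[-0.024, -0.014, 0], 0], [[-0.024, -0.014, 0], 0], [[-0.024, -0.014, 0], 0]]'

```text
clock: 21.95
tool_pos: [0.5547, 0.1398, 0.0187]
eef_rot: [-0.025, 1.0, 0.002, -0.01]
contact_force: [-24.0, 14.1, 15.4]
opening: 0.008
```

```bash
python3 - <<'E'
from h import *
where()
im=snapshot('scene');cv2.imwrite('pics/scene16.png',cv2.resize(im[130:220,240:370,::-1],None,fx=6,fy=6))
E
```

```text
t 21.95 jig [-51.3 -62.1  18.7] F [-24.   14.1  15.4]
```

View pics/scene16.png

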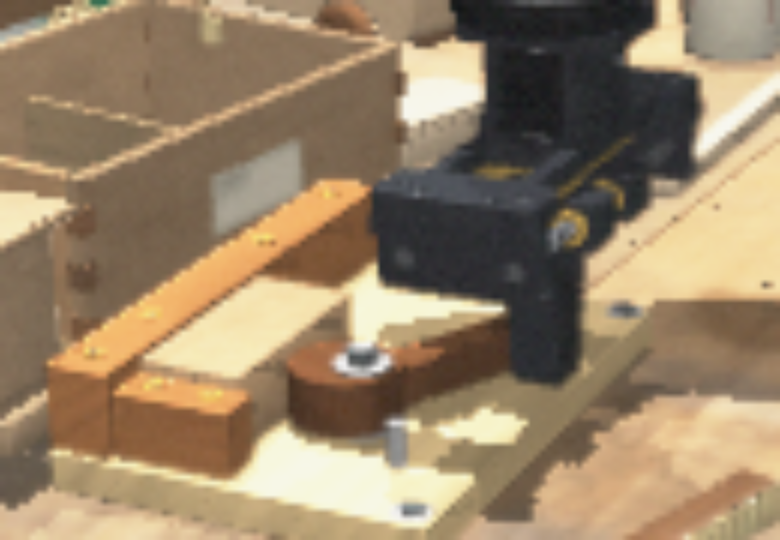

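Request:
jog_arm --rows '[[[0.01, 0.006, 0], 0], [[0.03, 0.018, 0], 0], [[0.04, 0.022, 0], 0], [[0.045, 0.025, -0.04], 0], [[0.06, 0.05, -0.09], 0], [[0.08, 0.1, -0.14], 0], [[0.1, 0.15, -0.18], 0], [[0.12, 0.2, -0.2], 0], [[0.15, 0.25, -0.2], 0], [[0.17, 0.3, -0.2], 0], [[0.17, 0.35, -0.2], 0], [[0.17, 0.4, -0.2], 0], [[0.17, 0.4, -0.2], 0], [[0.17, 0.4, -0.2], 0]]'

```text
clock: 23.17
tool_pos: [0.4255, 0.4327, 0.1695]
eef_rot: [-0.024, 1.0, 0.002, 0.001]
contact_force: [-0.5, -0.1, -0.1]
opening: 0.005
```

```bash
python3 - <<'E'
from h import *
where()
im=snapshot('scene');cv2.imwrite('pics/scene17.png',im[:,:,::-1])
im=snapshot('top');cv2.imwrite('pics/top17f.png',im[:,:,::-1]);cv2.imwrite('pics/top17.png',cv2.resize(im[90:205,280:430,::-1],None,fx=5,fy=5,interpolation=cv2.INTER_CUBIC))
E
```

```text
t 23.1667 jig [-166.8  236.5  169.5] F [-0.5 -0.1 -0.1]
```

View pics/top17.png

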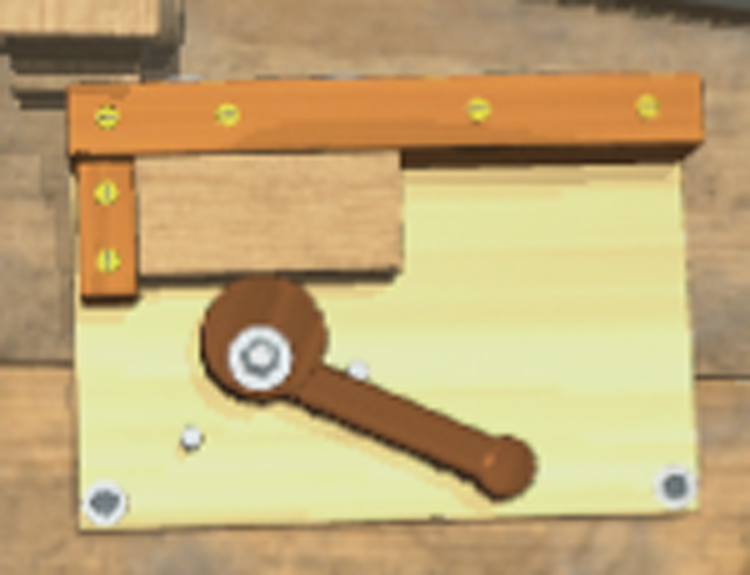

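View pics/scene17.png

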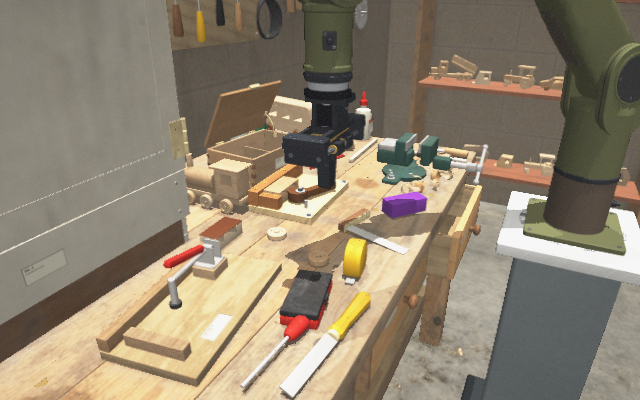

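View pics/top17f.png

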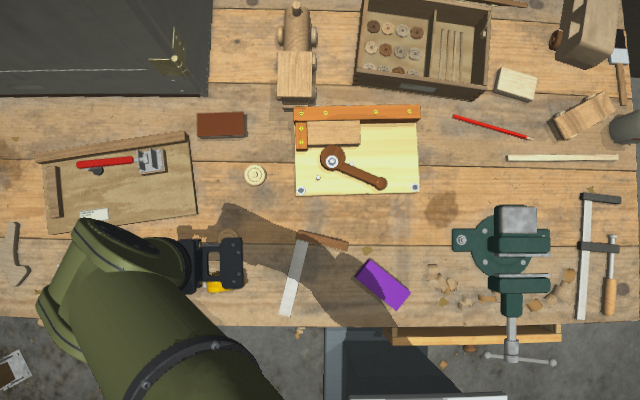

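```bash
python3 - <<'E'
from h import *
p=np.load('jig.npy')
inv=lambda w:((w[:2]-p[:2])@np.array([[np.cos(p[2]),-np.sin(p[2])],[np.sin(p[2]),np.cos(p[2])]]))*1e3
for n,q,z in [('tip',(506,467),.045),('pivot',(261,356),.055),('fl',(136,154),.053),('fr',(401,152),.053),('nl',(140,273),.053),('nr',(399,266),.053),('stop',(134,220),.048)]:
    x=inv(ray((np.array(q)+.5)/5-.5+[280,90],'top',z));print(n,x.round(1),np.degrees(np.arctan2(x[1],x[0]))%360)
P=lambda a:((proj(J(p,[[101e-3*np.cos(np.radians(a)),101e-3*np.sin(np.radians(a)),.045]]),'top')-[280,90]+.5)*5-.5).round(1)
print([ (a,P(a)) for a in (235,240,245)])
E
```

```text
tip [-42.2 -91.2] 245.18236392266422
pivot [0.7 0.3] 20.658309678538608
fl [78.7 44.5] 29.47199045662422
fr [ 77.4 -55.3] 324.4476404483047
nl [33.4 44.3] 52.94036395900828
nr [ 33.8 -52.8] 302.6217150985858
stop [54.6 45.9] 40.03514949710124
[(235, array([[485.4, 509.4]])), (240, array([[497.1, 489.3]])), (245, array([[506.9, 468.3]]))]
```

The lever is at 245.2° (1.57 rad), and the blank measures home against both fence and stop. The wheels and square look unmoved, and the arm is clear with no contact force. Handing in.

```bash
python3 - <<'E'
from plant import *
print(workorder.finish_job())
E
```

```text
the job is handed in; nothing more can be done
None
```

The jig is loaded and clamped, and I handed the job in at about 23 s. I swung the lever open to its pin, which held firm at about 12 N. I then pushed the blank along the fence to the stop (again firm at about 12 N) and swung the lever back to its clamped pin with about 28 N of push.

**Last checks, measured from the top camera:**
- **Lever:** it sits at 245.2°, which is about 1.57 rad.
- **Blank:** it spans about x 33.5 to 78 mm and y −54 to 44.5 mm in the jig's frame. That puts it against fence and stop within measuring error, flat and parallel.
- **Surroundings:** the square and one wheel lie where they were. The arm was mostly covering the other wheel in the top view, but in the scene view it looked in place. The arm was clear and the force reading was about zero.

**What disagreed or was not checked:**
- **Tool height:** the cameras showed the fingertip about 30 mm higher than the reading and the stated 22 mm overhang gave. My first opening sweep therefore passed over the lever without touching it. I lowered the tool by that amount and repeated the sweep.
- **Cam force:** I could not measure the cam's force on the blank. I infer it from the lever being at its pin and the blank having been pressed against the fence.

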